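Set a key-cutting machine for tubular keys

TASK

Set the key-cutting machine for a tubular key: with the fingers, push the tab of its rotary selector round until it points at the ring mark. Only then press the confirm button fully down and let it come up. Only push the tab: do not pinch it or lift the selector, and leave the other things where they stand.

Things in the scene. Friction and masses are not known exactly. Their poses are not given: they have to be found in the camera images.
- selector (a joint): angle of the rotary selector about the upright axis at axis, rad; 0 = tab pointing along the machine's -x (towards the robot side), positive = counter-clockwise seen from above; stops at -2 and +2, starts between -0.3 and 0.3. No detents: it turns stiffly (about 3 N pushed at the tab) and stays where it is left
- spindle (a joint): how far the selector has been lifted off its seat, m; 0 = seated (it lifts off by up to 30 mm for cleaning; it must not be lifted)
- axis (a point): point on the selector's upright axis, on the top face of the black round index plate (216 mm across, top 56 mm above the table). The selector is an aluminium disc 80 mm across, its top 29 mm above the plate (a 22 mm wide stud on it reaches 37 mm). Axes are the machine's: x away from the robot, y to the machine's left, where its motor tower stands
- pointer (a point): imaginary point on the tab's centre line, 91 mm from the axis (13 mm beyond the tab's outer end), about 3 mm above the plate; it turns with the selector. The tab is an upright steel fin that protrudes from the disc: it reaches 78 mm from the axis, is 16 mm thick and stands from 4 to 40 mm above the index plate. The four marks lie on the same 91 mm circle
- tab_face_a: one side plate of the tab, 40 mm long and 32 mm high; its origin is the centre of that face of the tab (56 mm from the axis, 22 mm above the index plate, 8 mm to the clockwise side of the tab's centre line). Push here to turn the selector counter-clockwise seen from above (selector angle grows)
- tab_face_b: the side plate on the tab's other side (counter-clockwise side), same size; push here to turn the selector clockwise seen from above (selector angle falls)
- mark_ring_c (a point): centre of the top of the ring mark (tubular key): a plain steel ring 28 mm across, 3 mm proud of the index plate, 91 mm from the axis. THE TARGET. The four marks swap places among the angles -1.45, -0.8, 0.8 and 1.45 rad of the selector
- mark_cross_c (a point): centre of the cross mark (cruciform key), steel, 28 mm across, 3 mm high
- mark_dots_c (a point): centre of the four-dot mark (dimple key), steel, 27 mm across, 3 mm high
- mark_bar_c (a point): centre of the bar mark (flat key), steel, 28 by 9 mm, 3 mm high
- confirm (a joint): travel of the confirm button, m; 0 = up, 0.006 = fully down (5 N); it springs back up
- confirm_top (a point): centre of the top of the round grey confirm button (30 mm across, in a black housing) on the machine's deck (50 mm above the table), to the machine's right of the index plate; it is pressed straight down
- padlock: bystander: loose brass padlock standing on the deck's far right corner, 42 by 22 mm, 58 mm tall; origin under its centre
- lock_cylinder: bystander: loose brass cylinder standing on the deck, 26 mm across, 32 mm tall; origin under its centre
- oil_bottle: bystander: bottle 44 mm across, 120 mm tall, on the table
- driver: bystander: screwdriver lying on the table
- blank_tray: bystander: divided tray 100 by 140 by 30 mm on the table beyond the machine
- pen_pot: bystander: black cup 68 mm across, 85 mm tall, on the table
- key_blank: bystander: brass key blank 55 mm long, 4 mm thick, lying on the table

How it is judged:
On the way, in this order (a step that is already met when the one before it is completed fails the run):
1. the tab points at the ring mark (horizontal distance between pointer and mark_ring_c below 0.012 m), for 0.3 s.
2. the confirm button is pressed fully down while the tab points at the ring mark (value of joint confirm above 0.0045 m and horizontal distance between pointer and mark_ring_c below 0.012 m), for 0.05 s.
At the end, for the whole second after the job is handed in: The selector is at rest and seated (within 3 mm), its pointer point within 12 mm of the centre of the ring mark, and the confirm button is up again (within 2 mm) (horizontal distance between pointer and mark_ring_c below 0.012 m and value of joint confirm below 0.002 m and value of joint spindle below 0.003 m and velocity of joint selector between -0.05 and 0.05 rad/s); the robot touches nothing.
It fails at once if the confirm button is pressed while the tab does not point at the ring mark (value of joint confirm above 0.003 m and not (horizontal distance between pointer and mark_ring_c below 0.012 m)).
It fails at once if the selector is lifted off its seat by more than 6 mm (value of joint spindle above 0.006 m).
It fails at once if the tab is pinched: pressed on both side faces at once (contact force between the fingers and tab_face_a above 1.5 N and contact force between the fingers and tab_face_b above 1.5 N).
It fails at once if another thing is moved by more than 25 mm or lifted (distance of any of padlock, lock_cylinder, oil_bottle, driver, blank_tray, pen_pot, key_blank from where it was at the start of the episode above 0.025 m).
It also fails if it takes over 48 s, if anything falls off the work surface, if the arm or the gripper's body presses on something with over 40 N, if the wrist force passes 120 N, or if a joint passes its speed limit or range.

ROBOT

A 6-joint arm with a two-finger parallel gripper is mounted at the origin on the work surface. World frame = base frame: x ahead of the robot, y to its left, z up, the work surface at z = 0. Lengths are in m, angles in rad, forces in N, time in s.
With the tool pointing down it reaches from about 0.225 to 0.875 m from the base axis. Payload 3.4 kg.
Tool frame: the origin (TCP) lies at the very end of the fingers, on their centre line; the grasp point (between the pads) lies 19 mm behind it (grasp_offset is the distance from the TCP to the grasp point, in m); y points along the fingers, z is the direction in which the jaws open and shut, and the axes are right-handed (so a half turn about y gives the same grasp; the last joint's range is limited). The gripper opens to 85 mm and grips with 20 to 120 N. Pads are 22 mm wide; open, the fingers measure 114 mm over their backs; the gripper's body (76 mm by 85 mm) begins 54 mm behind the grasp point. The pads swing forward as they close: fully open they stand 13 mm farther back than shut.
Start: joints at [1.135, 0.276, 1.505, -0, 1.361, -0.121], TCP at [0.178, 0.547, 0.231] pointing down, gripper open.
Joint ranges: [-2.89, 2.89], [-0.75, 2.08], [0.22, 2.7], [-1.18, 4.32], [0.11, 2.71], [-2.7, 2.7]. Speed limits (rad/s): [2.57, 2.57, 3.14, 3.14, 3.14, 3.14].

INTERFACE

Orientations are given as a unit quaternion [w, x, y, z].
In Python, from rig import get_state, get_image, sign_off, grasp_offset gives the robot as it stands.
- The arm moves only by the shell command python3 -m jog 'ROWS' [FORCE]. ROWS is JSON, one flat list of numbers, 7 for each row, row after row: the closure in counts, from 0 (fully open) to 255 (shut), then the shift along the tool's x, y, z in cm, then the turn, a rotation vector about the tool's x, y, z in units of 8 degrees (1.0 is 8 degrees). In form: [jaw, tx, ty, tz, rx, ry, rz, jaw, tx, ty, tz, rx, ry, rz, ...]. A call has 1 to 12 rows; each row is the pose to reach, as a shift and turn from the pose commanded when the call began, along the tool's axes at that moment; what a row does not reach only later rows make up. A row lasts 1/8 s, in which the tool goes at most 62.5 mm and 10.7 degrees, less where a joint would pass 70% of its speed; a pose out of reach is approached as far as the arm can. A call with a gripper value outside its range is refused whole. The fingers move at their own pace and stop on an object; FORCE is the grip in N (left out, the last holds). Time passes only in rows, so rows that repeat a pose let the fingers close. It gives the time, the measured TCP pose, the force and the opening at its end, in the units of the state.
- get_state(): the state, without advancing time (a new reading comes with each control period).
- get_image(name): name is "scene" or "top" or "wrist"; returns a dict with "color" (420x560x3 uint8, blue, green, red), "mtx" (3x3 intrinsics, pixels), "k1" (the pictures are not rectified: a ray, as slopes to the right and down, at radius r is drawn at 1 + k1 r^2 times it, then the intrinsics apply), "R" (3x3) and "t" (3): a world point X has camera coordinates R X + t; the wrist camera has in their place "tool_from_camera" (4x4, takes a point from camera to tool coordinates, whose origin is the TCP and whose axes are the tool frame's). Camera axes: x right, y down, z forward; pixel columns grow to the right and rows downward; lengths in m; the calibration is good to about 2 mm. A picture is of the moment at which its call begins: read the wrist's pose just before it. There is no depth.
- sign_off(): hands the job in, once; it reports no verdict.
The state is a dict: "clock": time; "qpos": joint angles; "qd": joint speeds; "effort": joint torques, N m; "position": TCP position; "ee_rot": TCP orientation; "contact_force": force on the tool from outside, world axes, zero at the start; "moment": the same for the moment, N m; "width": finger opening in m.
Only numpy, scipy, OpenCV 4.12 (cv2) and the standard library are available. Lean on these libraries where they do the work, as an engineer would, in place of code of your own. Each camera call takes 0.05 s, during which the arm holds its last target.

## Working session

There is one attempt and no reset: what is moved stays moved. The work goes in short steps, Python scripts to look and compute and a shell command to move; the robot and the scene stay as the last step left them, time stands still between calls to the robot, and variables do not carry over. Pictures are saved under pics/ and viewed, and the job is handed in when it is done.

```bash
ls; mkdir -p pics
python3 - <<'E'
from rig import *
import cv2
s=get_state(); print(s); print(grasp_offset)
for n in("scene","top","wrist"):
    im=get_image(n); cv2.imwrite(f"pics/{n}0.png",im["color"]); print(n,{k:v for k,v in im.items() if k!="color"})
E
```

```text
pics
{'clock': 0.0, 'qpos': array([ 1.13497906e+00,  2.76612575e-01,  1.50616084e+00, -1.38913447e-05,
        1.36069815e+00, -1.21001593e-01]), 'qd': array([-0.00071774,  0.00072354, -0.00092686, -0.0004867 ,  0.00079023,
       -0.00029803]), 'effort': array([-1.56636968e-03, -4.16774404e+01, -2.45806199e+01, -1.21121734e-04,
        1.10241323e-02, -4.10829685e-06]), 'position': array([0.17782433, 0.54624312, 0.23041865]), 'ee_rot': array([-0.6977246 ,  0.69900467, -0.11102197,  0.11066607]), 'contact_force': array([-0.19914038, -0.27128714, -0.40342854]), 'moment': array([-0.02765298,  0.0500992 , -0.03157022]), 'width': 0.08515706149083171}
0.0187
scene {'mtx': array([[459.91374372,   0.        , 285.07959671],
       [  0.        , 459.91374372, 206.72087577],
       [  0.        ,   0.        ,   1.        ]]), 'k1': -0.13888891420678443, 'R': array([[-0.10099734,  0.99479442,  0.01354965],
       [ 0.64027548,  0.07541653, -0.76443421],
       [-0.76147675, -0.06853031, -0.64455935]]), 't': array([ 0.04077585, -0.29564267,  1.64888104])}
top {'mtx': array([[425.88446919,   0
[... 217 characters left out ...]
 [-0.99468808, -0.0174193 , -0.10145047],
       [ 0.10123055,  0.01307598, -0.99477706]]), 't': array([0.00267074, 0.56889412, 1.35653811])}
wrist {'mtx': array([[309.03111909,   0.        , 280.65303705],
       [  0.        , 309.03111909, 212.69779862],
       [  0.        ,   0.        ,   1.        ]]), 'k1': -0.03419754972413715, 'tool_from_camera': array([[ 3.68153590e-04,  9.60465648e-01,  2.78398284e-01,
        -7.08215790e-02],
       [ 1.29163403e-04, -2.78398346e-01,  9.60465691e-01,
        -1.42154532e-01],
       [ 9.99999924e-01, -3.17640023e-04, -2.26550362e-04,
        -4.14784250e-04],
       [ 0.00000000e+00,  0.00000000e+00,  0.00000000e+00,
         1.00000000e+00]])}
```

View pics/top0.png

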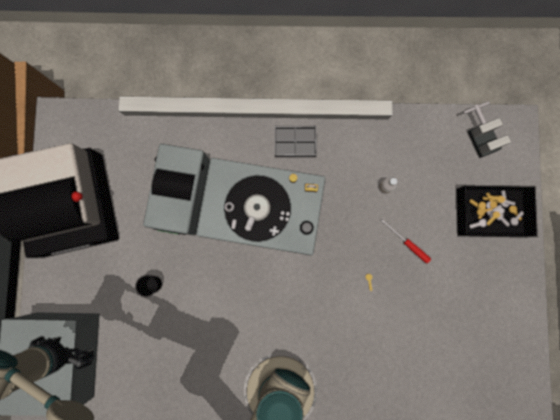

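View pics/scene0.png

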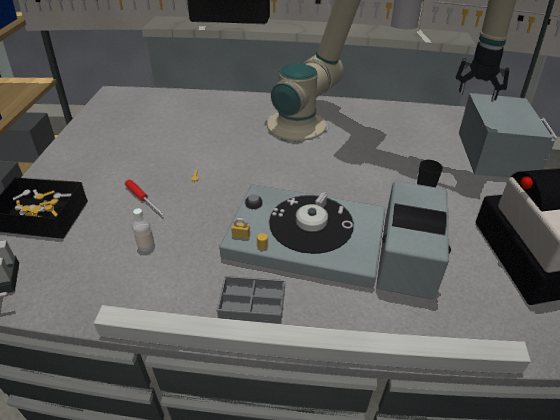

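View pics/wrist0.png

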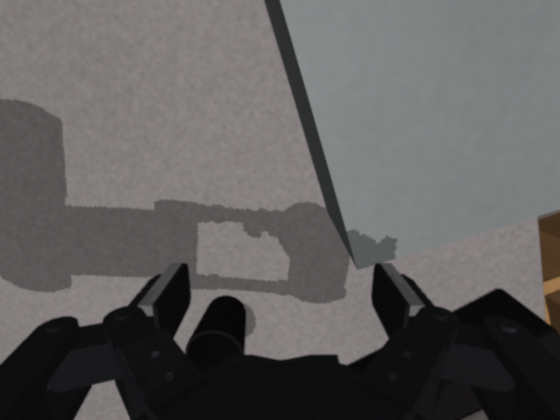

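Run:
```python
from rig import *
import cv2
im=cv2.imread("pics/top0.png"); cv2.imwrite("pics/topz.png",cv2.resize(im[150:260,190:330],None,fx=5.7,fy=5.4,interpolation=cv2.INTER_CUBIC))
im=cv2.imread("pics/scene0.png"); cv2.imwrite("pics/scenez.png",cv2.resize(im[175:285,215:375],None,fx=5,fy=5,interpolation=cv2.INTER_CUBIC))
```

```text
(no output)
```

View pics/topz.png

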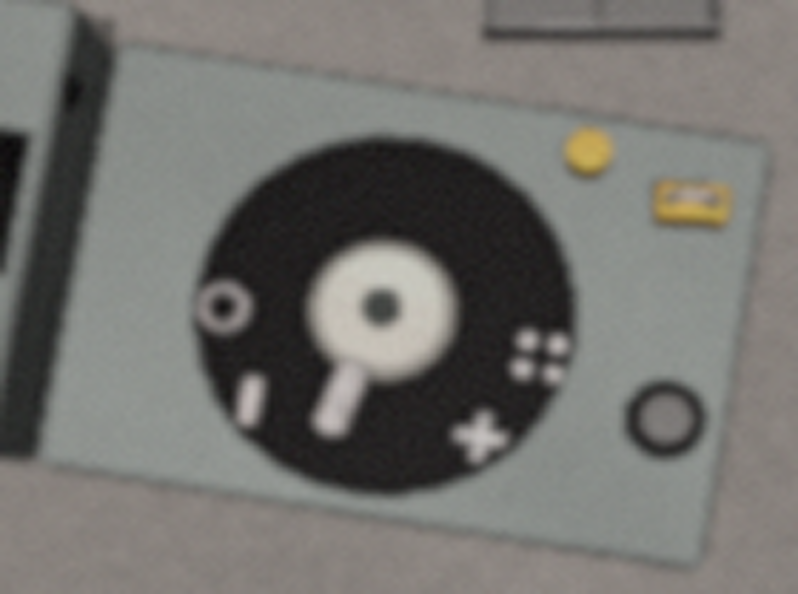

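View pics/scenez.png

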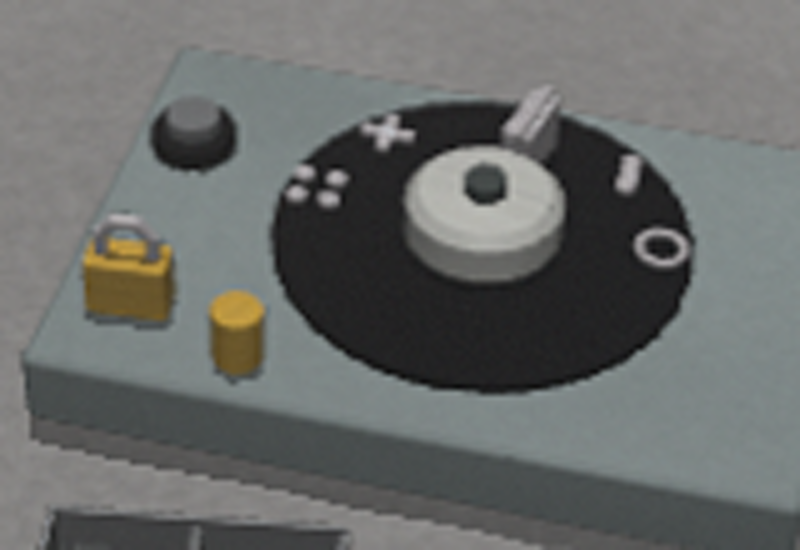

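```bash
cat > h.py <<'E'
from rig import *
import numpy as np, cv2
from scipy.optimize import least_squares
def K(c): return c["mtx"],np.array([c["k1"],0,0,0,0.])
def ray(c,px):
    m,d=K(c); n=cv2.undistortPoints(np.array([[px]],float),m,d)[0,0]
    R,t=c["R"],c["t"]; return -R.T@t, R.T@np.array([n[0],n[1],1])
def onz(c,px,z):
    o,v=ray(c,px); return o+v*(z-o[2])/v[2]
def proj(c,X):
    m,d=K(c); return cv2.projectPoints(np.array(X,float).reshape(-1,1,3),cv2.Rodrigues(c["R"])[0],c["t"],m,d)[0][:,0]
def tri(cs,ps,x0=(0.5,0,0.05)):
    return least_squares(lambda X:np.concatenate([proj(c,X)[0]-p for c,p in zip(cs,ps)]),x0)
E
python3 - <<'E'
from h import *
T=get_image("top");S=get_image("scene")
zt=lambda u,v:((u+.5)/5.7-.5+190,(v+.5)/5.4-.5+150)
zs=lambda u,v:((u+.5)/5-.5+215,(v+.5)/5-.5+175)
P=dict(ring=((223,307),(661,247)),cross=((480,437),(387,132)),dots=((541,356),(317,186)),bar=((251,401),(628,174)),conf=((664,418),(193,112)),cyl=((588,152),(238,310)),stud=((382,307),(485,181)))
for n,(a,b) in P.items():
    a,b=zt(*a),zs(*b); r=tri([T,S],[a,b]); z={'conf':.065,'cyl':.082,'stud':.093}.get(n,.059)
    print(n,r.x.round(4),np.sqrt(r.cost*2).round(2),onz(T,a,z)[:2].round(4),onz(S,b,z)[:2].round(4))
# plate fit
def fit(c,roi):
    g=c["color"].max(2); m=np.zeros_like(g); x0,y0,x1,y1=roi
    m[y0:y1,x0:x1]=(g[y0:y1,x0:x1]<65)*255
    cs,_=cv2.findContours(m,cv2.RETR_EXTERNAL,cv2.CHAIN_APPROX_NONE); k=max(cs,key=cv2.contourArea)
    h=cv2.convexHull(k)[:,0].astype(float)
    pts=np.array([onz(c,p,.056)[:2] for p in h])
    r=least_squares(lambda q:np.hypot(*(pts-q[:2]).T)-q[2],[*pts.mean(0),.108],loss='soft_l1',f_scale=.002)
    print(r.x.round(4))
fit(T,(215,165,300,250));fit(S,(262,190,360,257))
E
```

```text
ring [0.5771 0.1749 0.0567] 0.65 [0.5769 0.1762] [0.5798 0.1736]
cross [0.5029 0.0291 0.0573] 0.74 [0.5026 0.0309] [0.5051 0.028 ]
dots [ 0.5512 -0.0034  0.0574] 0.51 [ 0.5509 -0.0022] [ 0.5532 -0.004 ]
bar [0.5217 0.1576 0.0566] 0.62 [0.5215 0.1589] [0.5247 0.1564]
conf [ 0.5152 -0.0728  0.0711] 0.94 [ 0.5152 -0.0709] [ 0.5078 -0.0758]
cyl [ 0.6696 -0.0277  0.0786] 0.63 [ 0.6688 -0.0261] [ 0.6732 -0.0281]
stud [0.5751 0.0836 0.0899] 0.6 [0.5746 0.0849] [0.5789 0.0828]
[0.5748 0.0859 0.104 ]
[0.5804 0.0832 0.1076]
```

Run:
```python
from h import *
T=get_image("top");S=get_image("scene")
zt=lambda u,v:((u+.5)/5.7-.5+190,(v+.5)/5.4-.5+150)
zs=lambda u,v:((u+.5)/5-.5+215,(v+.5)/5-.5+175)
M=np.array([[.5771,.1749],[.5217,.1576],[.5029,.0291],[.5512,-.0034]]);A=np.array([-1.45,-.8,.8,1.45])
r=least_squares(lambda q:(q[:2]+.091*np.c_[np.cos(q[2]+np.pi+A),np.sin(q[2]+np.pi+A)]-M).ravel(),[.575,.085,-.13]);print(r.x,r.fun.round(4))
ax=r.x[:2];yaw=r.x[2]
# tab top outer end centre z=.096
for a in (onz(T,zt(328,427),.096),onz(S,zs(542,92),.096)):
    d=a[:2]-ax; print(a,np.hypot(*d),np.angle(np.exp(1j*(np.arctan2(d[1],d[0])-np.pi-yaw))))
# overlay predictions
for th in (-.2,-.25,-.3):
    e=[*(ax+.078*np.array([np.cos(yaw+np.pi+th),np.sin(yaw+np.pi+th)])),.096]
    p=proj(T,e)[0];q=proj(S,e)[0]; print(th,(p+.5-[190,150])*[5.7,5.4],(q+.5-[215,175])*5)
```

```text
[ 0.57501947  0.08418855 -0.14469514] [ 0.0001  0.0003 -0.      0.0003 -0.     -0.0004 -0.0001 -0.0002]
[0.50484181 0.11223394 0.096     ] 0.07557411928041649 -0.23549585206680035
[0.50797231 0.1082418  0.096     ] 0.07123116930149101 -0.19975447300154625
-0.2 [331.45933313 433.21178556] [547.37201081  85.29023591]
-0.25 [324.81364505 430.63229509] [554.24699258  87.47011727]
-0.3 [318.31713059 427.74108392] [560.98093892  89.85732574]
```

Run:
```python
from h import *
from scipy.spatial.transform import Rotation as Ro
s=get_state();print(Ro.from_quat(s["ee_rot"],scalar_first=True).as_matrix().round(3))
T=get_image("top");S=get_image("scene");
import cv2
cv2.imwrite("pics/tow_t.png",cv2.resize(T["color"][130:250,130:230],None,fx=5,fy=5,interpolation=cv2.INTER_CUBIC))
cv2.imwrite("pics/tow_s.png",cv2.resize(S["color"][170:300,365:465],None,fx=4.5,fy=4.5,interpolation=cv2.INTER_CUBIC))
```

```text
[[ 0.951 -0.     0.31 ]
 [-0.31  -0.     0.951]
 [-0.    -1.    -0.   ]]
```

View pics/tow_t.png

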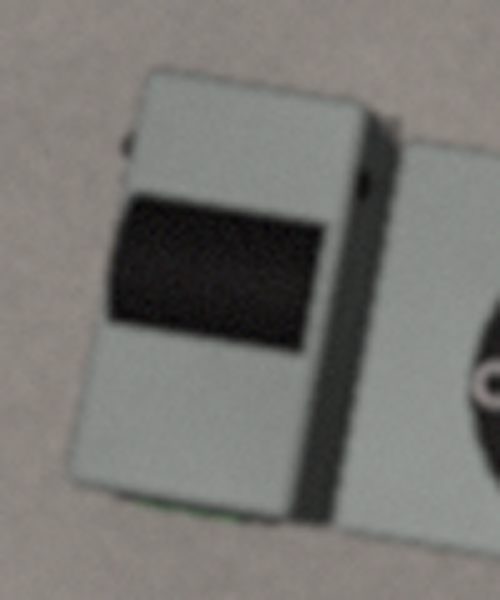

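View pics/tow_s.png

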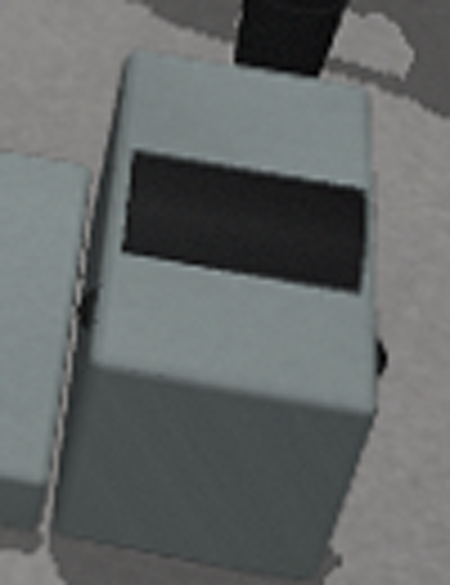

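Run:
```python
from h import *
T=get_image("top");S=get_image("scene")
zt=lambda u,v:((u+.5)/5-.5+130,(v+.5)/5-.5+130)
zs=lambda u,v:((u+.5)/4.5-.5+365,(v+.5)/4.5-.5+170)
for a,b in (((365,108),(95,362)),((288,513),(130,57)),((75,480),(368,90))):
    r=tri([T,S],[zt(*a),zs(*b)]);print(r.x.round(4),r.cost)
```

```text
[0.737  0.2507 0.133 ] 0.02459658653030152
[0.4888 0.2873 0.1332] 0.0808966911850666
[0.5066 0.4186 0.1354] 0.561686832456703
```

```bash
cat >> h.py <<'E'
from scipy.spatial.transform import Rotation as Ro
AX=np.array([.575,.0842]);YAW=-.1447
def push(th,off,r=.062):
    f=YAW+np.pi+th; d=np.array([np.cos(f),np.sin(f)]); t=np.array([-d[1],d[0]])
    return AX+r*d+off*t, f-np.pi   # TCP xy, tool x yaw (points at axis); tool +z = clockwise
def rowto(p0,R0,xyz,yaw):
    x=np.array([np.cos(yaw),np.sin(yaw),0]);z=np.array([-x[1],x[0],0]);y=np.array([0,0,-1.])
    R=np.c_[x,y,z]
    return np.r_[R0.T@(np.array(xyz)-p0)*100, Ro.from_matrix(R0.T@R).as_rotvec(degrees=True)/8].round(2)
def cur():
    s=get_state();return s["position"],Ro.from_quat(s["ee_rot"],scalar_first=True).as_matrix()
E
python3 - <<'E'
from h import *
p,R=cur(); q,y=push(-.22,.036); print(q,y,rowto(p,R,[*q,.17],y))
E
```

```text
[0.5042376  0.07268117] -0.3647 [ 45.69   6.13 -34.98  -0.     0.36   0.  ]
```

```bash
python3 -m jog '[255,22.8,1.0,-17.5,0,0.18,0,255,22.8,1.0,-17.5,0,0.18,0,255,22.8,1.0,-17.5,0,0.18,0,255,22.8,1.0,-17.5,0,0.18,0,255,22.8,1.0,-17.5,0,0.18,0,255,45.7,4,-35,0,0.36,0,255,45.7,4,-35,0,0.36,0,255,45.7,4,-35,0,0.36,0,255,45.7,4,-35,0,0.36,0,255,45.7,4,-35,0,0.36,0,255,45.7,6.1,-35,0,0.36,0,255,45.7,6.1,-35,0,0.36,0]' 60
python3 - <<'E'
from h import *
s=get_state();print(s["clock"],s["position"],s["contact_force"],s["width"],s["qpos"].round(2))
for n in("top","wrist"):
    cv2.imwrite(f"pics/{n}1.png",get_image(n)["color"])
im=cv2.imread("pics/top1.png"); cv2.imwrite("pics/top1z.png",cv2.resize(im[150:260,190:330],None,fx=5.7,fy=5.4,interpolation=cv2.INTER_CUBIC))
E
```

```text
clock: 2.05
position: [0.5031, 0.0719, 0.169]
ee_rot: [-0.695, 0.695, -0.13, 0.127]
contact_force: [-0.2, 0.9, 0.8]
width: -0.0002
2.05 [0.50313405 0.07194242 0.16897475] [-0.1832754   0.91930078  0.76551288] -0.00024613725690067543 [ 0.    0.22  1.74  0.    1.18 -1.2 ]
```

View pics/wrist1.png

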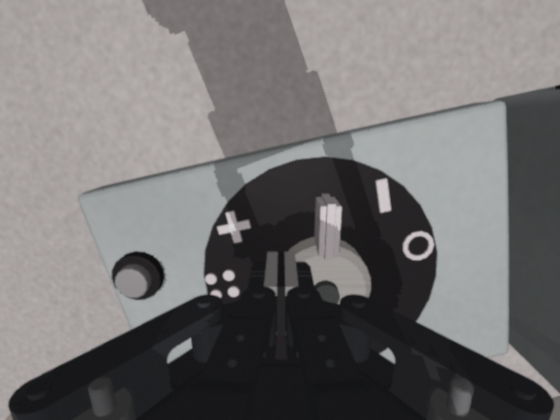

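View pics/top1z.png

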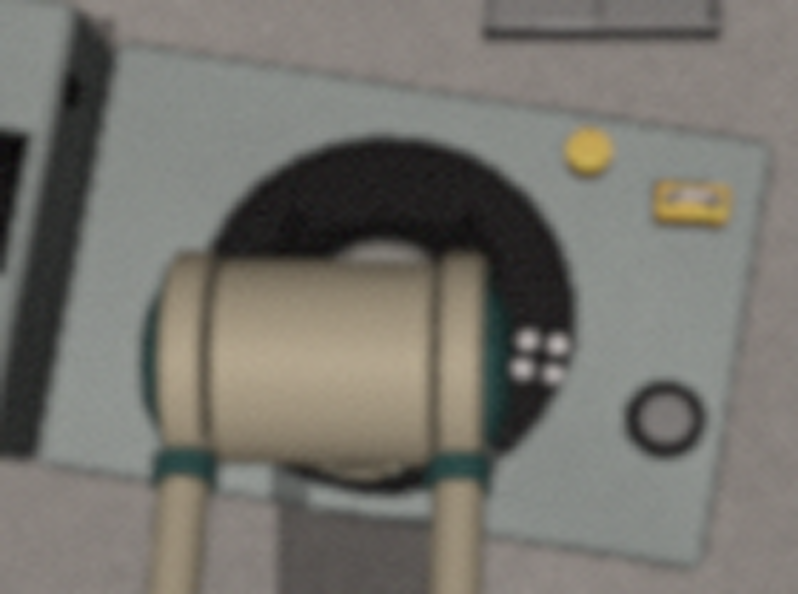

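```bash
cat >> h.py <<'E'
def wcam():
    p,R=cur(); im=get_image("wrist"); M=im["tool_from_camera"]
    Rw=R@M[:3,:3]; o=R@M[:3,3]+p
    im["R"]=Rw.T; im["t"]=-Rw.T@o; return im
E
python3 - <<'E'
from h import *
W=wcam()
im=W["color"]; cv2.imwrite("pics/w1z.png",cv2.resize(im[150:300,200:450],None,fx=3.2,fy=3.2,interpolation=cv2.INTER_CUBIC))
P=dict(ring=(418.5,245.5),cross=(234,227),bar=(383,195))
for n,a in P.items(): print(n,onz(W,a,.059).round(4))
for n,th in (('ring',-1.45),('bar',-.8),('cross',.8)):
    f=YAW+np.pi+th; print(n,(AX+.091*np.array([np.cos(f),np.sin(f)])).round(4))
for z in(.065,.068,.071): print(z,onz(W,(130,283),z).round(4))
E
```

```text
ring [0.5787 0.1749 0.059 ]
cross [0.5042 0.0289 0.059 ]
bar [0.5229 0.1576 0.059 ]
ring [0.5772 0.1752]
bar [0.5217 0.1579]
cross [0.5028 0.0287]
0.065 [ 0.5181 -0.0788  0.065 ]
0.068 [ 0.5171 -0.0767  0.068 ]
0.071 [ 0.5161 -0.0745  0.071 ]
```

View pics/w1z.png

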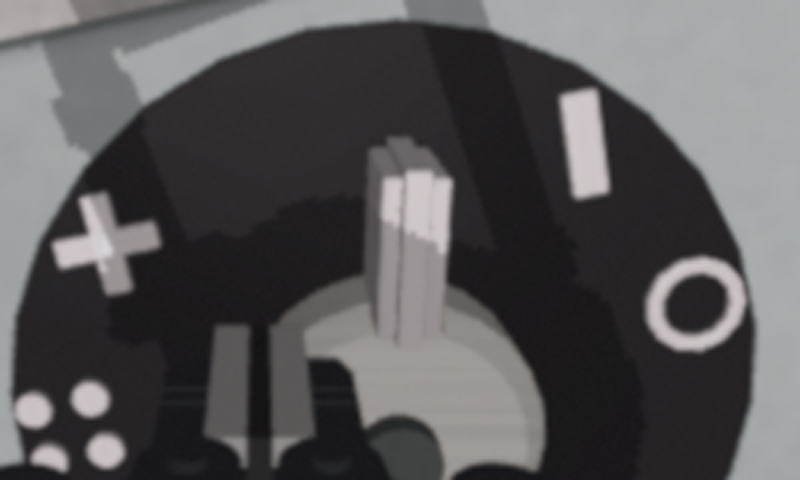

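Run:
```python
from h import *
W=wcam()
z=lambda u,v:((u+.5)/3.2-.5+200,(v+.5)/3.2-.5+150)
a=onz(W,z(418,174),.096)[:2];b=onz(W,z(411,340),.096)[:2];print(a,b)
for v in (a-AX,a-b): print(np.hypot(*v),np.arctan2(v[1],v[0])-np.pi-YAW)
p,R=cur();print(get_state()["clock"])
for th,off,zz in ((-.22,.036,.068),(-.22,.036,.069)):
    q,y=push(th,off);print(q,rowto(p,R,[*q,zz],y))
```

```text
[0.5037272  0.11129279] [0.5420339  0.09686918]
0.07624848355526759 -0.21855891048911041
0.04093218656808117 -0.21541098746238402
2.25
[0.5042376  0.07268117] [-3.000e-02  1.032e+01 -5.000e-02 -0.000e+00  0.000e+00  1.000e-02]
[0.5042376  0.07268117] [-3.000e-02  1.022e+01 -5.000e-02 -0.000e+00  0.000e+00  1.000e-02]
```

```bash
python3 -m jog '[255,0,5,0,0,0,0,255,0,8,0,0,0,0,255,0,10,0,0,0,0,255,0,10,0,0,0,0]'
python3 - <<'E'
from h import *
W=wcam(); cv2.imwrite("pics/w2.png",W["color"])
p,R=cur();q0,_=push(-.22,.0225);print(p,q0,get_state()["contact_force"])
for th in (-.217,-.35,-.5,-.65,-.8,-.95,-1.1,-1.2,-1.3,-1.4):
    q,y=push(th,.0225);print(th,rowto(p,R,[*q,.069],y))
E
```

```text
clock: 2.75
position: [0.5033, 0.073, 0.0697]
ee_rot: [-0.695, 0.696, -0.129, 0.127]
contact_force: [-0.4, 0.8, 0.1]
width: 0.0003
[0.50437887 0.07297236 0.07075639] [0.50905264 0.08529329] [ 0.23628093 -0.86058816  0.54941792]
-0.217 [ 0.    0.18  1.3  -0.   -0.02  0.  ]
-0.35 [-0.24  0.18  2.14 -0.    0.94  0.  ]
-0.5 [-0.38  0.18  3.12 -0.    2.01  0.  ]
-0.65 [-0.37  0.18  4.11 -0.    3.08  0.  ]
-0.8 [-0.22  0.18  5.08 -0.    4.16  0.  ]
-0.95 [ 0.08  0.18  6.03 -0.    5.23  0.  ]
-1.1 [ 0.52  0.18  6.91 -0.    6.31  0.  ]
-1.2 [ 0.88  0.18  7.46 -0.    7.02  0.  ]
-1.3 [ 1.3   0.18  7.97 -0.    7.74  0.  ]
-1.4 [ 1.76  0.18  8.44 -0.    8.46  0.  ]
```

View pics/w2.png

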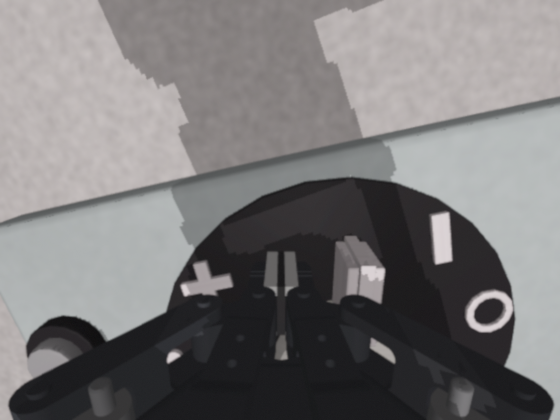

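```bash
python3 -m jog '[255,0,0.1,0.8,0,0,0,255,0,0.1,1.3,0,0,0,255,-0.12,0.1,1.72,0,0.46,0,255,-0.24,0.1,2.14,0,0.94,0,255,-0.31,0.1,2.63,0,1.48,0,255,-0.38,0.1,3.12,0,2.01,0,255,-0.38,0.1,3.62,0,2.55,0,255,-0.37,0.1,4.11,0,3.08,0,255,-0.3,0.1,4.6,0,3.62,0,255,-0.22,0.1,5.08,0,4.16,0,255,-0.22,0.1,5.08,0,4.16,0]'
python3 - <<'E'
from h import *
W=wcam(); cv2.imwrite("pics/w3.png",W["color"])
p,R=cur();print(p,get_state()["contact_force"],get_state()["qd"].round(3))
for th in (-.8,-.95,-1.1,-1.2,-1.3,-1.4):
    q,y=push(th,.0225);print(th,rowto(p,R,[*q,.0695],y))
E
```

```text
clock: 4.18
position: [0.5206, 0.1208, 0.0699]
ee_rot: [-0.63, 0.63, -0.321, 0.322]
contact_force: [-1.7, -2.4, 1.3]
width: -0.0002
[0.52049511 0.12082956 0.06978541] [-0.95203391 -1.54819862  0.58150467] [-0.002 -0.     0.006  0.009 -0.004 -0.   ]
-0.8 [-0.04  0.03  0.02 -0.    0.    0.  ]
-0.95 [-0.3   0.03  0.97 -0.    1.08  0.  ]
-1.1 [-0.42  0.03  1.95 -0.    2.15  0.  ]
-1.2 [-0.42  0.03  2.61 -0.    2.87  0.  ]
-1.3 [-0.36  0.03  3.27 -0.    3.58  0.  ]
-1.4 [-0.22  0.03  3.91 -0.    4.3   0.  ]
```

View pics/w3.png

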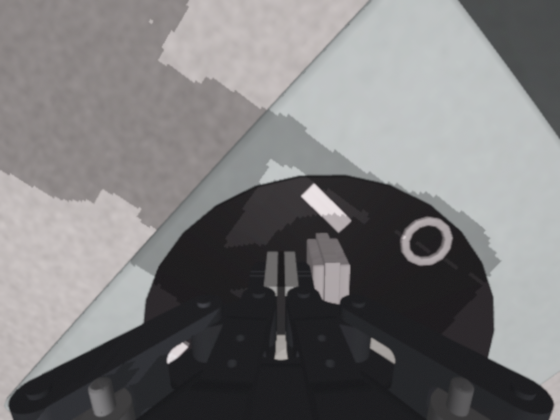

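Run:
```python
from h import *
W=wcam();im=W["color"]; cv2.imwrite("pics/w3z.png",cv2.resize(im[170:320,230:480],None,fx=3.2,fy=3.2,interpolation=cv2.INTER_CUBIC))
def tabpts(th):
    f=YAW+np.pi+th; d=np.array([np.cos(f),np.sin(f)]);t=np.array([-d[1],d[0]])
    return [[*(AX+r*d+s*t),z] for r,s,z in ((.078,-.008,.096),(.078,.008,.096),(.078,.008,.060),(.078,-.008,.060),(.091,0,.059))]
for th in (-.8,-.85,-.9,-.95,-1): print(th,((proj(W,tabpts(th))+.5-[230,170])*3.2).round(0).tolist())
```

```text
-0.8 [[407.0, 292.0], [282.0, 293.0], [257.0, 198.0], [355.0, 198.0], [308.0, 119.0]]
-0.85 [[437.0, 296.0], [313.0, 290.0], [281.0, 196.0], [378.0, 201.0], [337.0, 120.0]]
-0.9 [[466.0, 301.0], [343.0, 290.0], [305.0, 195.0], [402.0, 205.0], [365.0, 122.0]]
-0.95 [[495.0, 307.0], [374.0, 290.0], [329.0, 196.0], [425.0, 210.0], [392.0, 125.0]]
-1 [[523.0, 314.0], [404.0, 292.0], [353.0, 198.0], [447.0, 216.0], [420.0, 130.0]]
```

View pics/w3z.png

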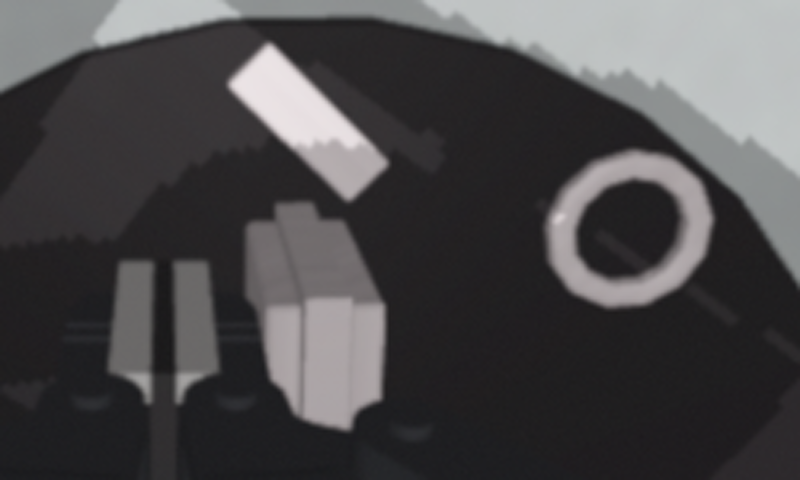

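```bash
python3 -m jog '[255,-0.15,0,0.48,0,0.54,0,255,-0.3,0,0.97,0,1.08,0,255,-0.36,0,1.46,0,1.62,0,255,-0.42,0,1.95,0,2.15,0,255,-0.42,0,2.28,0,2.51,0,255,-0.42,0,2.61,0,2.87,0,255,-0.39,0,2.94,0,3.22,0,255,-0.36,0,3.27,0,3.58,0,255,-0.29,0,3.59,0,3.94,0,255,-0.22,0,3.91,0,4.3,0,255,-0.22,0,3.91,0,4.3,0]'
python3 - <<'E'
from h import *
W=wcam();im=W["color"]; cv2.imwrite("pics/w4z.png",cv2.resize(im[170:320,230:480],None,fx=3.2,fy=3.2,interpolation=cv2.INTER_CUBIC))
p,R=cur();print(p,get_state()["contact_force"])
def tabpts(th):
    f=YAW+np.pi+th; d=np.array([np.cos(f),np.sin(f)]);t=np.array([-d[1],d[0]])
    return [[*(AX+r*d+s*t),z] for r,s,z in ((.078,-.008,.096),(.078,.008,.096),(.078,.008,.060),(.078,-.008,.060),(.091,0,.059))]
for th in (-1.3,-1.35,-1.4,-1.45): print(th,((proj(W,tabpts(th))+.5-[230,170])*3.2).round(0).tolist())
for th in (-1.4,-1.42,-1.44,-1.46,-1.48,-1.5):
    q,y=push(th,.0225);print(th,rowto(p,R,[*q,.0695],y))
E
```

```text
clock: 5.65
position: [0.5501, 0.1457, 0.0694]
ee_rot: [-0.506, 0.506, -0.494, 0.493]
contact_force: [-2.7, 0.4, 2.4]
width: 0.0
[0.55014268 0.14567494 0.06937708] [-2.387703    0.75734594  2.06814647]
-1.3 [[349.0, 292.0], [225.0, 304.0], [212.0, 207.0], [310.0, 198.0], [254.0, 124.0]]
-1.35 [[380.0, 293.0], [255.0, 299.0], [236.0, 203.0], [334.0, 198.0], [283.0, 122.0]]
-1.4 [[410.0, 295.0], [285.0, 296.0], [260.0, 200.0], [358.0, 200.0], [311.0, 121.0]]
-1.45 [[440.0, 299.0], [316.0, 293.0], [284.0, 198.0], [381.0, 203.0], [339.0, 122.0]]
-1.4 [ 0.01 -0.01  0.07  0.01 -0.   -0.  ]
-1.42 [-0.03 -0.01  0.2   0.01  0.14 -0.  ]
-1.44 [-0.07 -0.01  0.32  0.01  0.28 -0.  ]
-1.46 [-0.11 -0.01  0.45  0.01  0.43 -0.  ]
-1.48 [-0.15 -0.01  0.58  0.01  0.57 -0.  ]
-1.5 [-0.18 -0.01  0.7   0.01  0.71 -0.  ]
```

View pics/w4z.png

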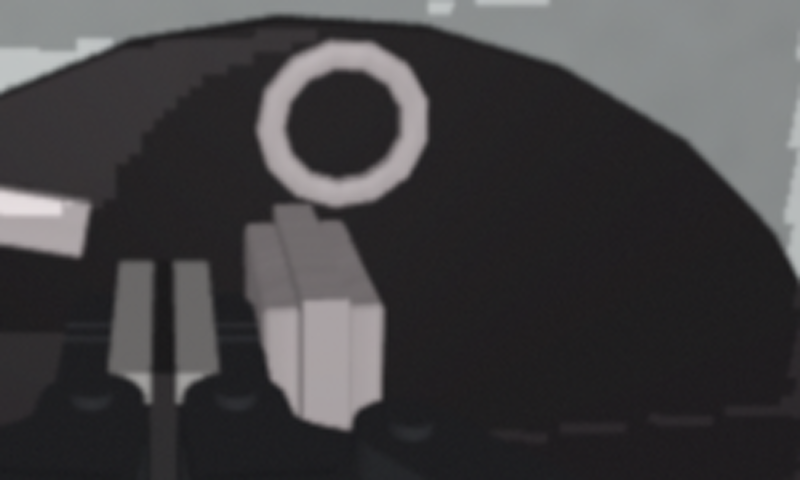

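```bash
python3 -m jog '[255,-0.05,0,0.18,0,0.2,0,255,-0.1,0,0.36,0,0.4,0,255,-0.16,0,0.53,0,0.6,0,255,-0.16,0,0.53,0,0.6,0]'
python3 - <<'E'
from h import *
W=wcam();im=W["color"]; cv2.imwrite("pics/w5z.png",cv2.resize(im[170:320,230:480],None,fx=3.2,fy=3.2,interpolation=cv2.INTER_CUBIC))
def tabpts(th):
    f=YAW+np.pi+th; d=np.array([np.cos(f),np.sin(f)]);t=np.array([-d[1],d[0]])
    return [[*(AX+r*d+s*t),z] for r,s,z in ((.078,-.008,.096),(.078,.008,.096),(.078,.008,.060),(.078,-.008,.060),(.091,0,.059))]
for th in (-1.4,-1.45,-1.5): print(th,((proj(W,tabpts(th))+.5-[230,170])*3.2).round(0).tolist())
E
```

```text
clock: 6.2
position: [0.5563, 0.1473, 0.0693]
ee_rot: [-0.485, 0.485, -0.515, 0.515]
contact_force: [-2.2, 1.7, 1.7]
width: 0.0002
-1.4 [[352.0, 291.0], [227.0, 301.0], [213.0, 205.0], [311.0, 197.0], [257.0, 122.0]]
-1.45 [[383.0, 292.0], [257.0, 296.0], [237.0, 201.0], [335.0, 198.0], [285.0, 120.0]]
-1.5 [[413.0, 295.0], [288.0, 293.0], [261.0, 198.0], [359.0, 200.0], [314.0, 120.0]]
```

View pics/w5z.png

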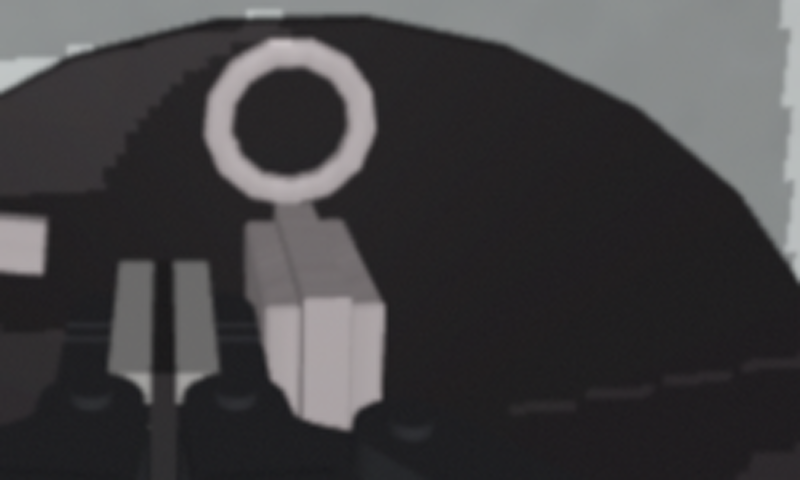

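```bash
python3 -m jog '[255,0,0,-0.6,0,0,0,255,0,0,-2,0,0,0,255,0,0,-3,0,0,0,255,0,-4,-3,0,0,0,255,0,-9,-3,0,0,0,255,0,-9,-3,0,0,0]'
python3 - <<'E'
from h import *
p,R=cur(); print(p)
W=wcam();cv2.imwrite("pics/w6.png",W["color"])
print(proj(W,[[*AX,.093],[.5772,.1752,.059]]))
yaw=np.arctan2(R[1,0],R[0,0]);print(yaw)
for z in(.15,.10): print(rowto(p,R,[.515,-.074,z],-.365), rowto(p,R,[.515,-.074,z],yaw))
E
```

```text
clock: 7.0
position: [0.5285, 0.1493, 0.1635]
ee_rot: [-0.488, 0.482, -0.513, 0.517]
contact_force: [0.8, -0.5, 0.0]
width: -0.0002
[0.52852031 0.14931349 0.16351979]
[[344.18526388 299.46656402]
 [338.05414944 177.12890251]]
-1.6298131222571854
[22.37  1.31 -0.04 -0.07 -9.06  0.03] [ 2.237e+01  1.310e+00 -4.000e-02 -7.000e-02 -0.000e+00 -1.000e-02]
[22.38  6.31 -0.09 -0.07 -9.06  0.03] [ 2.238e+01  6.310e+00 -9.000e-02 -7.000e-02 -0.000e+00 -1.000e-02]
```

View pics/w6.png

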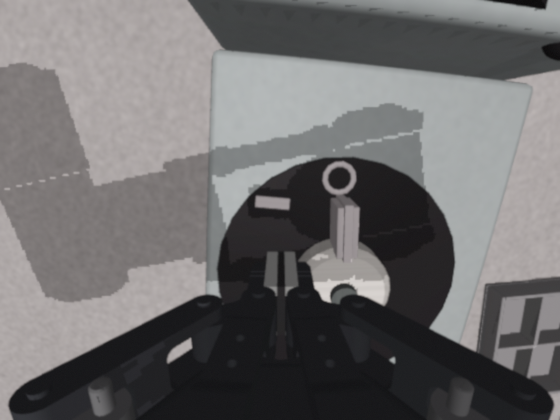

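```bash
python3 -m jog '[255,22.4,0,0,0,0,0,255,22.4,0,0,0,0,0,255,22.4,0,0,0,0,0,255,22.4,0,0,0,0,0,255,22.4,4,0,0,0,0,255,22.4,4,0,0,0,0]'
python3 - <<'E'
from h import *
p,R=cur(); print(p)
W=wcam();T=get_image("top");S=get_image("scene")
cv2.imwrite("pics/w7.png",cv2.resize(W["color"],None,fx=1.4,fy=1.4,interpolation=cv2.INTER_CUBIC))
a=cv2.resize(T["color"][160:260,200:300],None,fx=4,fy=4,interpolation=cv2.INTER_CUBIC)
b=cv2.resize(S["color"][175:275,270:370],None,fx=4,fy=4,interpolation=cv2.INTER_CUBIC)
cv2.imwrite("pics/ts7.png",np.hstack([a,b]))
for z in(.065,.068,.071): print(proj(W,[[.515,-.074,z]])*1.4)
E
```

```text
clock: 7.8
position: [0.5088, -0.0742, 0.1157]
ee_rot: [0.483, -0.486, 0.518, -0.512]
contact_force: [-0.7, 0.3, -0.9]
width: -0.0001
[ 0.50880027 -0.07415116  0.11566833]
[[407.56792278 326.20927018]]
[[407.71699651 328.39175806]]
[[407.87035876 330.63737159]]
```

View pics/w7.png

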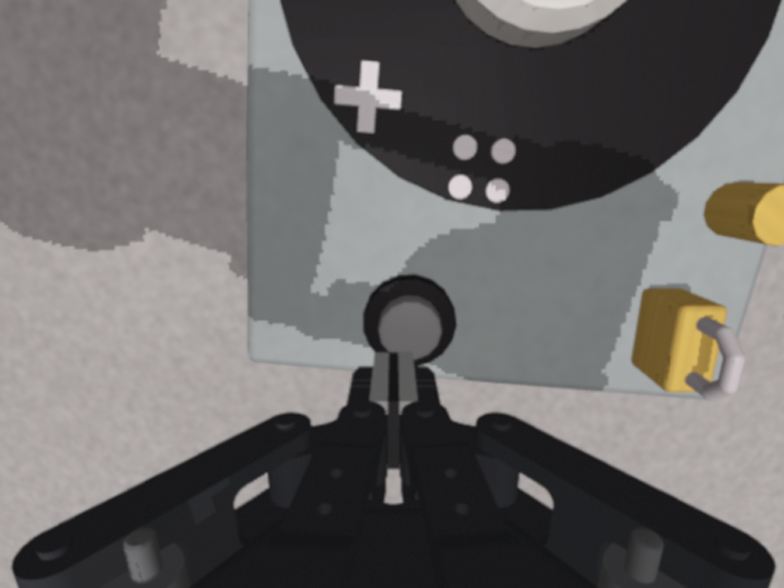

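View pics/ts7.png

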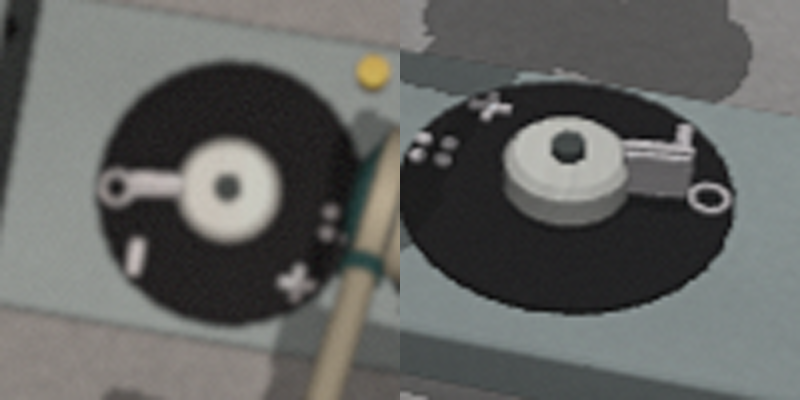

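```bash
python3 - <<'E'
from h import *
T=get_image("top");S=get_image("scene")
a=onz(T,((135+.5)/4-.5+200,(184+.5)/4-.5+160),.096)[:2];print(a)
v=a-AX;print(np.hypot(*v),np.angle(np.exp(1j*(np.arctan2(v[1],v[0])-np.pi-YAW))))
E
python3 -m jog '[255,0,0,0.7,0,0,0,255,0,3,0.7,0,0,0,255,0,4.2,0.7,0,0,0,255,0,4.7,0.7,0,0,0,255,0,4.7,0.7,0,0,0]'
```

```text
[0.57559399 0.15682396]
0.07262638696471033 -1.4342751343880569
clock: 8.68
position: [0.52, -0.0751, 0.0725]
ee_rot: [-0.485, 0.485, -0.515, 0.515]
contact_force: [-0.0, -0.5, 0.1]
width: -0.0001
```

```bash
python3 -m jog '[255,0,0.2,-0.3,0,0,0,255,0,0.4,-0.3,0,0,0,255,0,0.4,-0.3,0,0,0]'; python3 -m jog '[255,0,0.2,0,0,0,0,255,0,0.3,0,0,0,0,255,0,0.3,0,0,0,0]'
```

```text
clock: 9.05
position: [0.5177, -0.0753, 0.069]
ee_rot: [-0.485, 0.484, -0.514, 0.515]
contact_force: [0.7, -1.1, 2.6]
width: 0.0001
clock: 9.43
position: [0.5177, -0.0752, 0.066]
ee_rot: [-0.485, 0.485, -0.514, 0.515]
contact_force: [1.6, -1.7, 7.7]
width: 0.0004
```

Run:
```python
from h import *
W=wcam();S=get_image("scene")
print(get_state()["contact_force"],get_state()["position"])
cv2.imwrite("pics/w8.png",np.hstack([cv2.resize(W["color"][150:350,180:380],None,fx=2,fy=2,interpolation=cv2.INTER_CUBIC),cv2.resize(S["color"][150:250,215:315],None,fx=4,fy=4,interpolation=cv2.INTER_CUBIC)]))
```

```text
[0.68742133 0.10317491 6.74453426] [ 0.51772778 -0.07526056  0.06601784]
```

View pics/w8.png

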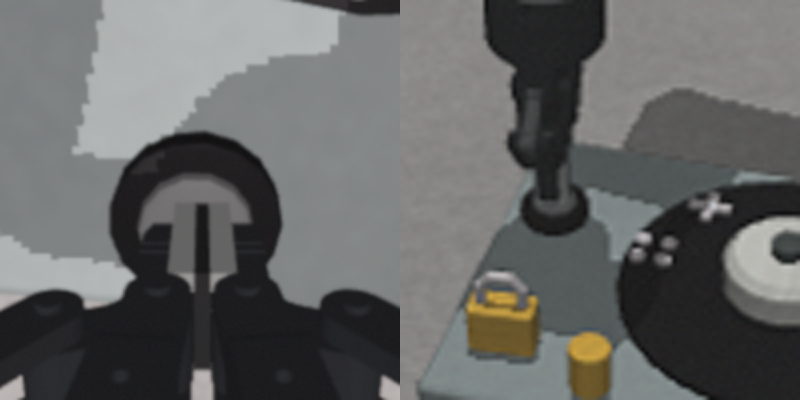

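```bash
python3 -m jog '[255,0,0.1,0,0,0,0,255,0,0.2,0,0,0,0,255,0,0.2,0,0,0,0]'; python3 -m jog '[255,0,0.1,0,0,0,0,255,0,0.1,0,0,0,0]'
```

```text
clock: 9.9
position: [0.5178, -0.0753, 0.0658]
ee_rot: [-0.486, 0.484, -0.514, 0.516]
contact_force: [-2.0, 0.8, 17.9]
width: -0.0001
clock: 10.15
position: [0.5178, -0.0753, 0.0657]
ee_rot: [-0.486, 0.484, -0.513, 0.516]
contact_force: [-2.9, 0.7, 24.7]
width: -0.0002
```

```bash
python3 -m jog '[255,0,-1,0,0,0,0,255,0,-4,0,0,0,0,255,0,-9,0,0,0,0,255,5,-11,-3,0,0,0,255,5,-11,-6,0,0,0,255,5,-11,-6,0,0,0]'
python3 - <<'E'
from h import *
W=wcam();S=get_image("scene")
print(get_state()["contact_force"],get_state()["position"])
cv2.imwrite("pics/w9.png",W["color"])
cv2.imwrite("pics/s9.png",np.hstack([cv2.resize(W["color"][100:240,260:400],None,fx=3,fy=3,interpolation=cv2.INTER_CUBIC)[:400,:400],cv2.resize(S["color"][170:230,225:285],None,fx=6.7,fy=6.7,interpolation=cv2.INTER_CUBIC)[:400,:400]]))
E
```

```text
clock: 10.9
position: [0.4505, -0.1207, 0.1715]
ee_rot: [0.484, -0.485, 0.517, -0.513]
contact_force: [0.7, 0.2, 0.6]
width: 0.0003
[ 0.32143152 -0.14002544  0.1256306 ] [ 0.45346063 -0.1210391   0.17172903]
```

View pics/w9.png

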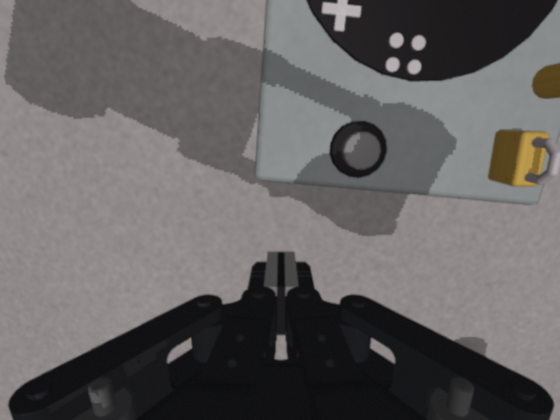

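View pics/s9.png

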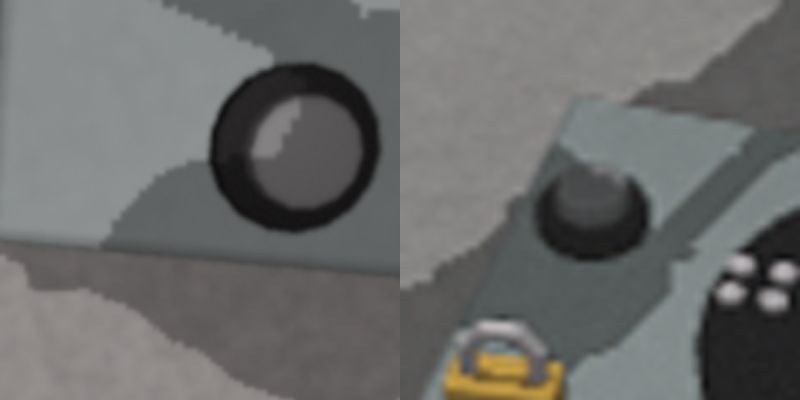

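Run:
```python
from h import *
W=wcam();S=get_image("scene");T=get_image("top")
w=(308/3-.5+260,152/3-.5+100); s=((590+.5-400)/6.7-.5+225,(192.)/6.7-.5+170); t=((664+.5)/5.7-.5+190,(418+.5)/5.4-.5+150)
r=tri([T,S,W],[t,s,w]);print(r.x,r.fun.round(2))
r=tri([T,W],[t,w]);print(r.x,r.fun.round(2))
for z in (.062,.066,.068,.07,.072,.074): print(z,[onz(c,p,z)[:2].round(4) for c,p in ((T,t),(S,s),(W,w))])
# radius check: button 30 mm, its diameter in w9: 248..366 px/3
for z in (.06,.072): 
    d=onz(W,((366)/3+259.5,150),z)-onz(W,(249/3+259.5,150),z);print(z,np.hypot(*d[:2]))
EE=0
a=cv2.resize(T["color"][160:260,200:300],None,fx=4,fy=4,interpolation=cv2.INTER_CUBIC);cv2.imwrite("pics/t9.png",a)
```

```text
[ 0.51898787 -0.07421169  0.0710599 ] [ 1.17 -1.29  0.13 -0.25 -0.29 -0.25]
[ 0.51259    -0.0717732   0.09721263] [ 0.8   0.2   0.03 -0.18]
0.062 [array([ 0.5154, -0.071 ]), array([ 0.5091, -0.0764]), array([ 0.5215, -0.0753])]
0.066 [array([ 0.5152, -0.0708]), array([ 0.5139, -0.0755]), array([ 0.5205, -0.0749])]
0.068 [array([ 0.5151, -0.0707]), array([ 0.5164, -0.0751]), array([ 0.52  , -0.0747])]
0.07 [array([ 0.5149, -0.0706]), array([ 0.5188, -0.0746]), array([ 0.5195, -0.0745])]
0.072 [array([ 0.5148, -0.0705]), array([ 0.5212, -0.0742]), array([ 0.519 , -0.0743])]
0.074 [array([ 0.5147, -0.0704]), array([ 0.5236, -0.0737]), array([ 0.5185, -0.0741])]
0.06 0.03175838775507123
0.072 0.030257631450173558
```

View pics/t9.png

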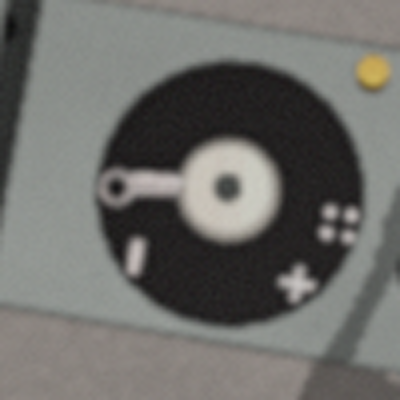

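```bash
python3 -c "
from rig import *
s=get_state();print(s['clock'],s['qd'].round(3));print(sign_off())"
```

```text
11.15 [ 0.002  0.003 -0.002 -0.001  0.001  0.001]
the job is handed in; nothing more can be done
None
```

The job is handed in at about 11 s of the 48 s allowed; the sign-off gives no verdict, so what follows is from my own checks.

- **Selector:** With shut fingers I pushed the tab clockwise on `tab_face_b`, from about -0.22 rad to the ring mark at -1.45 rad. After backing off, the top camera put the tab at -1.434 rad, about 1.5 mm off at the pointer. The wrist pictures agreed to about 0.01 rad. The last top picture, after the press, still shows the tab on the ring.
- **Confirm button:** I pressed it only after the tab was on the ring. The fingers stopped hard at z = 0.0657 m with about 25 N, while the button's top measured about 0.071 m at rest. That is roughly 5.4–6 mm of travel, so I take it as fully down. The camera views disagreed on the button by up to about 4 mm sideways, and one two-view height (0.097 m) was clearly wrong, so I dropped it. The pictures taken after lifting show the button standing up again.
- **Everything else:** The arm is clear, and the tool force read about zero. I saw nothing else disturbed in the pictures, but I did not measure the bystanders again. I did not measure whether the selector stayed seated; I only pushed it sideways and never gripped it.

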